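# Seat a plate in the drilling fixture and throw the toggle clamp

### The arm

A 6-joint arm with a two-finger parallel gripper is mounted at the origin on the work surface. World frame = base frame: x ahead of the robot, y to its left, z up, the work surface at z = 0. Lengths are in mm, angles in degrees, forces in N, time in s.
With the tool pointing down it reaches from about 300 to 850 mm from the base axis. Payload 4.2 kg.
Tool frame: the origin (TCP) lies at the very end of the fingers, on their centre line; the grasp point (between the pads) lies 19 mm behind it (hold_point_z is the z of the grasp point in the tool frame, in mm); z points along the fingers, y is the direction in which the jaws open and shut (so a half turn about z gives the same grasp; the last joint's range is limited). The gripper opens to 91 mm and grips with 3 to 60 N. Pads are 32 mm wide; open, the fingers measure 118 mm over their backs; the gripper's body (76 mm by 178 mm) begins 60 mm behind the grasp point.
Start: joints at [-78.151, 18.312, 89.639, -0, 72.044, -1.146], TCP at [129.297, -560.291, 213.976] pointing down, gripper open.
Joint ranges: [-177.97, 177.97], [-48.28, 115.42], [12.27, 149.76], [-77.06, 257.06], [2.81, 150.46], [-146.56, 146.56]. Speed limits (degrees/s): [147.25, 147.25, 180, 180, 180, 180].

### API

Orientations are given as [roll, pitch, yaw] about the fixed x, y, z axes, in that order (R = Rz(yaw) Ry(pitch) Rx(roll)).
In Python, from workcell import state, grab_frame, job_done, hold_point_z gives the robot as it stands. The module is installed in compiled form; this text tells all that it offers.
- The arm moves only by the shell command python3 -m creep 'ROWS' [FORCE]. ROWS is JSON, a list of rows, each a list of 7 numbers: the closure, from 0 (fully open) to 1 (shut), then the shift along the tool's x, y, z in mm, then the turn, a rotation vector about the tool's x, y, z in degrees. A call has 1 to 5 rows; each row shifts and turns the commanded pose from where the row before left it, along the tool's axes as they then stand; what a row does not reach is not made up. A row lasts 1/8 s, in which the tool goes at most 62.5 mm and 10.7 degrees, less where a joint would pass 70% of its speed; a pose out of reach is approached as far as the arm can. A call is refused whole if a number of a shift passes 62.5 or a number of a turn 10.7, either way. A call with a gripper value outside its range is refused whole. The fingers move at their own pace and stop on an object; FORCE is the grip in N (left out, the last holds). Time passes only in rows, so rows that do not move let the fingers close. It gives the time, the measured TCP pose, the force and the opening at its end, in the units of the state.
- state(): the state, without advancing time (a new reading comes with each control period).
- grab_frame(name): name is "scene" or "side" or "wrist"; returns a dict with "frame" (384x512x3 uint8, red, green, blue), "fx", "fy", "cx", "cy" (pixels), "view" (4x4, takes a point from world to camera coordinates). Camera axes: x right, y down, z forward; pixel columns grow to the right and rows downward; lengths in mm; the calibration is good to about 2 mm. The wrist camera is an equidistant fisheye: a pixel r from the principal point sees the ray r / f radians off the axis. A picture is of the moment at which its call begins. There is no depth.
- job_done(): hands the job in, once; it reports no verdict.
The state is a dict: "time_s": time; "qpos": joint angles; "qvel": joint speeds; "effort": joint torques, N m; "ee_pos": TCP position; "ee_rot": TCP orientation; "force": force on the tool from outside, world axes, zero at the start; "torque": the same for the moment, N m; "gripper_width": finger opening in mm.
Only numpy, scipy, OpenCV 4.12 (cv2) and the standard library are available. Lean on these libraries where they do the work, as an engineer would, in place of code of your own. Each camera call takes 0.05 s, during which the arm holds its last target.

### The job

Get the aluminium plate ready for drilling: with the fingertips push it along the bed of the fixture until it sits flush against both the long steel fence and the end stop, and then push the clamp's red handle over and down until the toggle snaps past centre and its rubber pad holds the plate. Push only: do not lift or tip the plate, and leave the other things on the bench undisturbed.

Things in the scene. Friction and masses are not known exactly. Their poses are not given: they have to be found in the camera images.
- jig: Drilling fixture, fixed to the bench: plywood bed 260 (x) x 270 (y) x 18 mm. Origin: centre of its underside. On it: a straight steel fence, 10 mm high (x -105 to +95, y +19 to +31 mm; the plate rests on its -y face); a steel end-stop block, 10 mm high (its -x face at x +90 mm, y -40 to +4 mm); a toggle clamp behind the fence. The bed on the -y side of the fence is clear.
- nest (a point): Point on the top of the bed (jig frame x +20, y -11, z +18 mm; axes as the jig's) where the plate's origin lies when the plate is fully home against fence and end stop.
- plate: Loose bright aluminium plate 140 (x) x 60 (y) x 12 mm, about 0.27 kg, flat on the bed, two scribed crosses on top. Origin: centre of its underside. It starts 20 to 60 mm short of home on the jig's -x side and 22 to 48 mm short on the -y side, turned up to 0.25 rad. Home, it is square to the jig.
- grip_face (a point): Middle of the pushed face of the clamp's red grip (92 long, 22 wide, 16 mm thick; it ends 42 mm past this point). z points out of the face, x along the grip to its pivot. In the jig frame x is +20 mm and y, z (mm) and angle above level go: open 118, 139, 1.01 rad (leaning to +y); 143, 133, 0.74; 153, 126, 0.53; 157, 109, 0.29; 160, 96, 0.17; shut 166, 77, level, face up.
- clamp_base: Steel foot of the clamp, 84 x 50 mm, fixed on the bed at jig x +20, y +55, z +18 mm. Its x axis points along jig -y, from the clamp to the plate. Bar, pad and handle all swing in the plane jig x = +20 mm. Open, the bar (84 mm) stands upright in front of the handle, over jig y +40 to +90 mm, its top 128 mm above the bench; shut, it lies level over fence and plate.
- clamp_link (a joint): The clamp's short link, which turns with the handle, rad: 0 clamp open, about 1.5 at dead centre, 1.71 shut at its stop. Up to about 1.2 the handle swings with light friction (2 N at the grip) and stays where left; then the rubber pad is squeezed and the push at the grip rises to some 6 N; past dead centre the handle snaps to its stop by itself and stays.
- clamp_pad: Black rubber pad, 17 mm across, 10 mm high, under the end of the clamp bar. Origin: centre of its pressing face. With the clamp shut it presses on the middle of a plate that is home.
- bit_pot: Black pot of drill bits, 44 mm across, 75 mm high, standing on the bed left of the clamp (jig -x, +y corner). Origin: centre of its underside. Leave alone.
- tape_roll: Roll of blue tape, 54 mm across, 24 mm high, lying on the bed in the jig's +x, +y corner. Origin: centre of its underside. Leave alone.
- aerosol: Yellow and white spray can with red cap, 65 mm across, 203 mm high. Origin: centre of its underside. Leave alone.
- solvent_can: Red rectangular solvent can, 62 x 104 mm, 176 mm high. Origin: centre of its underside. Leave alone.
- screw_jar: Amber screw jar with white cap, 72 mm across, 85 mm high. Origin: centre of its underside. Leave alone.
- screwdriver: Screwdriver lying on the bench. Leave alone.
- fixings_box: Cardboard box 100 x 70 x 50 mm. Origin: centre of its underside. Leave alone.
Not all that is in view belongs to the job. Of the things shaped like the plate, the aluminium one is meant.

How it is judged (in metres and radians):
On the way, in this order (a step that is already met when the one before it is completed fails the run):
1. the plate is home against the fence and the end stop, with the clamp still open (x of plate in the frame of nest between -0.003 and 0.003 m and y of plate in the frame of nest between -0.003 and 0.003 m and angle between the x axis of plate and the x axis of nest, either way round below 0.03 rad and value of joint clamp_link below 1 rad), for 0.2 s.
2. the clamp has snapped past centre (value of joint clamp_link above 1.66 rad), for 0.2 s.
At the end, for the whole second after the job is handed in: The plate is home (its origin within 3 mm of the nest along both jig axes and square to it within 0.03 rad), the handle is past centre at its stop (link joint above 1.66 rad), the pad presses on the plate with more than 10 N, and all is at rest (x of plate in the frame of nest between -0.003 and 0.003 m and y of plate in the frame of nest between -0.003 and 0.003 m and angle between the x axis of plate and the x axis of nest, either way round below 0.03 rad and value of joint clamp_link above 1.66 rad and contact force between clamp_pad and plate above 10 N and linear speed of plate below 0.01 m/s); the robot touches nothing.
It fails at once if the plate is lifted more than 8 mm off the bed, tipped more than 0.15 rad or pushed off the bed (height (world z) of plate above 0.026 m or height (world z) of plate below 0.012 m or angle between plate's own z axis and vertical above 0.15 rad).
It fails at once if another thing on the bench is moved more than 30 mm (distance of any of bit_pot, tape_roll, aerosol, solvent_can, screw_jar, screwdriver, fixings_box from where it was at the start of the episode above 0.03 m).
It fails at once if another thing on the bench is tipped over (angle between any of bit_pot, tape_roll, aerosol, solvent_can, screw_jar, fixings_box's own z axis and vertical above 0.35 rad).
It also fails if it takes over 64 s, if anything falls off the work surface, if the arm or the gripper's body presses on something with over 40 N, if the wrist force passes 120 N, or if a joint passes its speed limit or range.

## Working session

There is one attempt and no reset: what is moved stays moved. The work goes in short steps, Python scripts to look and compute and a shell command to move; the robot and the scene stay as the last step left them, time stands still between calls to the robot, and variables do not carry over. Pictures are saved under pics/ and viewed, and the job is handed in when it is done.

```bash
mkdir -p pics; ls; python3 - <<'E'
from workcell import state,grab_frame,hold_point_z
import cv2,numpy as np
print(state(), hold_point_z)
for n in ("scene","side","wrist"):
    g=grab_frame(n); print(n,g["fx"],g["fy"],g["cx"],g["cy"],np.round(g["view"],3).tolist())
    cv2.imwrite(f"pics/{n}0.png",cv2.cvtColor(g["frame"],cv2.COLOR_RGB2BGR))
E
```

```text
pics
{'time_s': 0.0, 'qpos': array([-7.81521889e+01,  1.83513263e+01,  8.97079104e+01, -1.52776134e-03,
        7.20428521e+01, -1.14566674e+00]), 'qvel': array([-0.00263382, -0.04708579,  0.02288133,  0.05683251,  0.06138767,
       -0.03104431]), 'effort': array([ 9.79617471e-04, -4.12456262e+01, -2.31968611e+01,  7.29539269e-02,
        4.57691553e-02, -1.24837643e-04]), 'ee_pos': array([ 129.1724066 , -559.77552373,  213.11324116]), 'ee_rot': array([-1.79897903e+02, -5.88987386e-04,  1.29939496e+01]), 'force': array([ 0.63866676, -0.30655197, -0.56234207]), 'torque': array([-0.02374652,  0.00224858, -0.01685371]), 'gripper_width': 90.94474671308068} -18.8
scene 388.77331476788476 388.77331476788476 249.21363133126877 189.55782109090939 [[0.14, 0.99, 0.014, -76.312], [0.649, -0.081, -0.756, -220.717], [-0.748, 0.114, -0.654, 1580.388], [0.0, 0.0, 0.0, 1.0]]
side 377.4004121405921 377.4004121405921 253.19316499316062 188.50960705388047 [[-0.952, -0.306, -0.018, 489.964], [-0.147, 0.506, -0.85, 166.244], [0.269, -0.806, -0.526, 1321.624], [0.0, 0.0, 0.0, 1.0]]
wrist 297.3186396354542 297.3186396354542 250.26671475758877 195.02112501130517 [[0.224, -0.975, -0.001, -574.824], [-0.936, -0.215, 0.279, -29.568], [-0.272, -0.062, -0.96, 391.249], [0.0, 0.0, 0.0, 1.0]]
```

View pics/scene0.png

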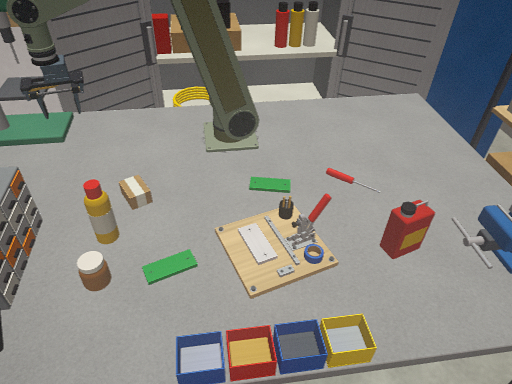

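View pics/side0.png

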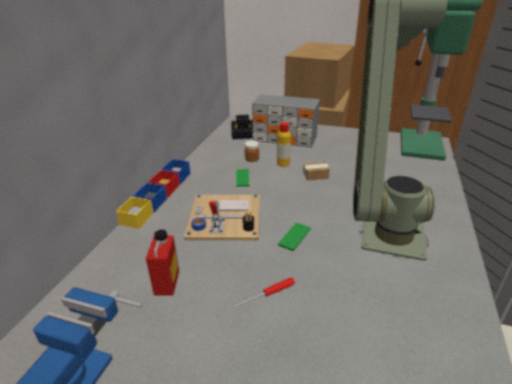

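View pics/wrist0.png

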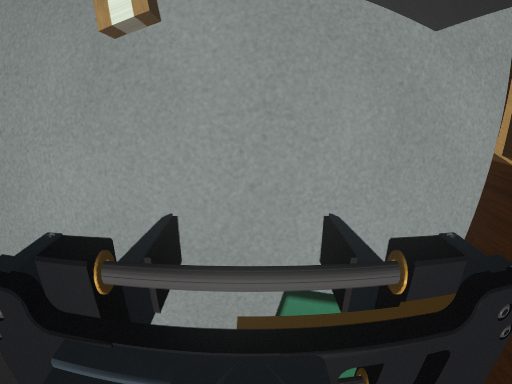

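```bash
python3 - <<'E'
import cv2
a=cv2.imread("pics/scene0.png")[185:305,200:360]; cv2.imwrite("pics/z1.png",cv2.resize(a,None,fx=5,fy=5,interpolation=cv2.INTER_CUBIC))
a=cv2.imread("pics/side0.png")[180:255,175:275]; cv2.imwrite("pics/z2.png",cv2.resize(a,None,fx=7,fy=7,interpolation=cv2.INTER_CUBIC))
E
```

```text
(no output)
```

View pics/z1.png

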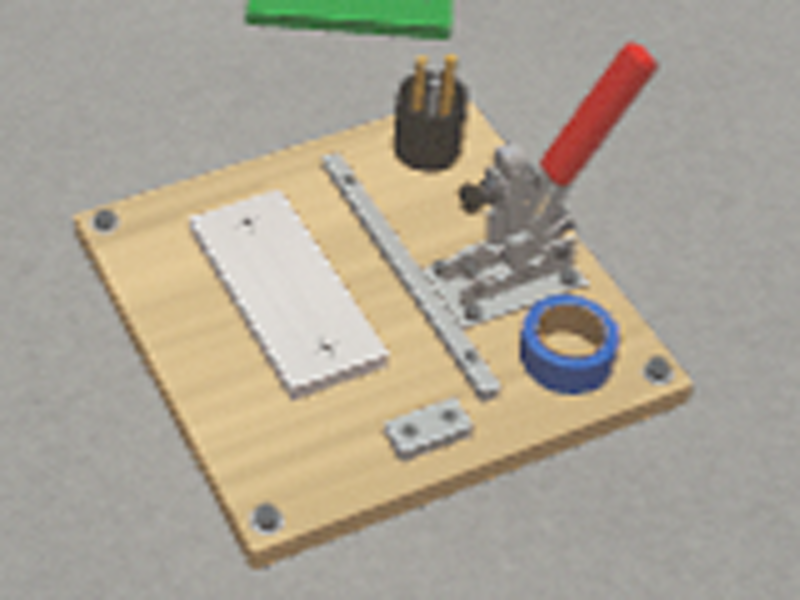

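View pics/z2.png

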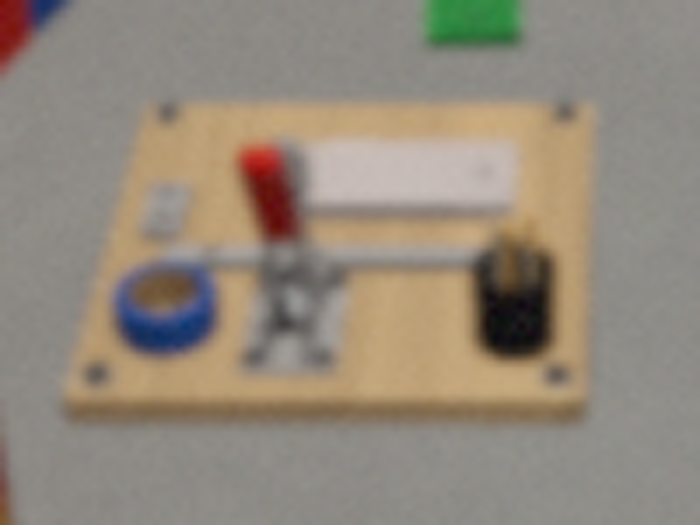

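```bash
cat > h.py <<'E'
import numpy as np,cv2
def ray(g,u,v):
    V=np.array(g["view"]);R=V[:3,:3];t=V[:3,3]
    d=np.array([(u-g["cx"])/g["fx"],(v-g["cy"])/g["fy"],1.])
    return -R.T@t, R.T@d
def wray(g,u,v):
    V=np.array(g["view"]);R=V[:3,:3];t=V[:3,3]
    a=np.array([(u-g["cx"])/g["fx"],(v-g["cy"])/g["fy"]]);r=np.linalg.norm(a)
    d=np.array([*(a/r*np.sin(r)),np.cos(r)])
    return -R.T@t, R.T@d
def onz(cd,z):
    c,d=cd; return c+d*(z-c[2])/d[2]
def tri(a,b):
    A=np.array([a[1],-b[1]]).T; s=np.linalg.lstsq(A,b[0]-a[0],rcond=None)[0]
    p=a[0]+a[1]*s[0];q=b[0]+b[1]*s[1]; return (p+q)/2,np.linalg.norm(p-q)
def proj(g,p):
    V=np.array(g["view"]);q=V[:3,:3]@np.asarray(p,float)+V[:3,3]
    return g["fx"]*q[0]/q[2]+g["cx"],g["fy"]*q[1]/q[2]+g["cy"]
def wproj(g,p):
    V=np.array(g["view"]);q=V[:3,:3]@np.asarray(p,float)+V[:3,3]
    n=np.hypot(q[0],q[1]);th=np.arctan2(n,q[2])
    return g["fx"]*th*q[0]/n+g["cx"],g["fy"]*th*q[1]/n+g["cy"]
E
python3 - <<'E'
from h import *
from workcell import grab_frame
g=grab_frame("scene");s=grab_frame("side")
z1=lambda x,y:((x+.5)/5-.5+200,(y+.5)/5-.5+185)
z2=lambda x,y:((x+.5)/7-.5+175,(y+.5)/7-.5+180)
for nm,gg,zz,pts in (("scene",g,z1,[(78,217,18),(472,104,18),(692,388,18),(250,550,18),
  (192,218,30),(280,192,30),(386,357,30),(294,388,30),(248,223,30),(327,347,30),(323,160,28),(477,390,28),(385,425,28),(463,402,28)]),
  ("side",s,z2,[(590,104,18),(586,405,18),(65,402,18),(148,104,18),(518,140,30),(515,205,30),(487,170,30)])):
  print(nm)
  for x,y,z in pts: print((x,y),np.round(onz(ray(gg,*zz(x,y)),z),1))
print("griptip",tri(ray(g,*z1(640,55)),ray(s,*z2(262,160))))
E
```

```text
scene
(78, 217) [ 525.7 -100.2   18. ]
(472, 104) [458.6 156.8  18. ]
(692, 388) [697.9 225.8  18. ]
(250, 550) [769.2 -30.7  18. ]
(192, 218) [546.5 -33.9  30. ]
(280, 192) [532.  21.  30.]
(386, 357) [664.3  59.7  30. ]
(294, 388) [679.   6.  30.]
(248, 223) [554.7  -1.6  30. ]
(327, 347) [653.2  28.7  30. ]
(323, 160) [506.5  51.6  28. ]
(477, 390) [691.6 104.9  28. ]
(385, 425) [708.2  50.7  28. ]
(463, 402) [698.6  95.5  28. ]
side
(590, 104) [522.2 -99.4  18. ]
(586, 405) [443.5 163.3  18. ]
(65, 402) [691.6 234.7  18. ]
(148, 104) [769.9 -27.3  18. ]
(518, 140) [544.4 -34.6  30. ]
(515, 205) [525.8  26.3  30. ]
(487, 170) [551.3  -1.4  30. ]
griptip (array([584.75088223, 208.16273056, 165.69157636]), np.float64(0.691966133223945))
```

```bash
python3 - <<'E'
from h import *
from workcell import grab_frame,state
from scipy.spatial.transform import Rotation as R
g=grab_frame("wrist");s=state();V=np.array(g["view"])
T=R.from_euler("xyz",s["ee_rot"],degrees=True).as_matrix()
c=-V[:3,:3].T@V[:3,3]
print("cam in tool",T.T@(c-s["ee_pos"]),"axis",T.T@V[2,:3], "imgdown",T.T@V[1,:3])
E
```

```text
cam in tool [  80.36948208    0.37457546 -170.11951361] axis [-2.79143559e-01  2.26996441e-04  9.60249354e-01] imgdown [-9.60249093e-01 -8.40782715e-04 -2.79143284e-01]
```

```bash
python3 -m creep '[[0,60,-3,-45,0,0,-5.9],[0,60,-3,-45,0,0,-5.9],[0,60,-3,0,0,0,-5.9],[0,60,-3,0,0,0,-5.9],[0,60,-3,0,0,0,-5.9]]'
```

```text
time_s: 0.92
ee_pos: [375.1, -427.8, 288.8]
ee_rot: [180.0, -0.0, 42.7]
force: [-0.5, -0.1, -0.5]
gripper_width: 91.1
```

```bash
python3 -m creep '[[0,60,-3,0,0,0,-5.9],[0,60,-3,0,0,0,-5.9],[0,60,-3,0,0,0,-5.9],[0,60,-3,0,0,0,-5.9],[0,60,-3,0,0,0,-5.9]]'; python3 -m creep '[[0,60,10,0,0,0,-8],[0,40,20,0,0,0,-8],[0,0,0,0,0,0,-8],[0,0,0,0,0,0,-8],[0,0,0,0,0,0,0]]'
```

```text
time_s: 1.55
ee_pos: [535.6, -177.3, 288.7]
ee_rot: [180.0, 0.0, 72.2]
force: [0.7, -0.7, -0.0]
gripper_width: 91.0
time_s: 2.17
ee_pos: [589.4, -89.0, 288.7]
ee_rot: [-180.0, -0.0, 103.9]
force: [-0.3, 0.1, 1.3]
gripper_width: 91.2
```

```bash
python3 - <<'E'
from h import *
from workcell import grab_frame
import pickle
g=grab_frame("wrist");pickle.dump(g,open("w1.pkl","wb"))
cv2.imwrite("pics/w1.png",cv2.cvtColor(g["frame"],cv2.COLOR_RGB2BGR))
E
```

```text
(no output)
```

View pics/w1.png

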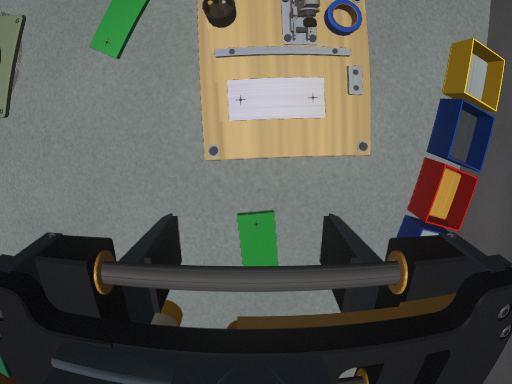

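```bash
python3 - <<'E'
import cv2
a=cv2.imread("pics/w1.png")[0:170,190:380]; cv2.imwrite("pics/w1z.png",cv2.resize(a,None,fx=4,fy=3.5,interpolation=cv2.INTER_CUBIC))
E
```

```text
(no output)
```

View pics/w1z.png

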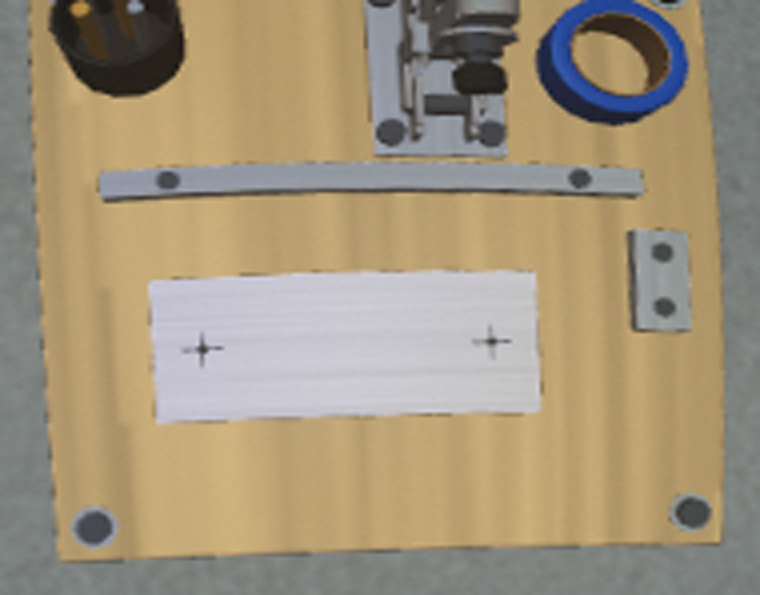

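```bash
python3 - <<'E'
from h import *
import pickle
g=pickle.load(open("w1.pkl","rb"))
z=lambda x,y:((x+.5)/4-.5+190,(y+.5)/3.5-.5)
P={}
for n,x,y,h in [("bed--",60,562,18),("bed+-",721,545,18),("pl--",157,423,30),("pl+-",540,412,30),("pl++",536,271,30),("pl-+",150,282,30),("c1",202,349,30),("c2",491,341,30),
 ("f-",102,196,28),("f+",641,193,28),("fmid-x",370,188,28),("es-+",630,231,28),("es--",634,328,28)]:
    P[n]=onz(wray(g,*z(x,y)),h)[:2]; print(n,np.round(P[n],1))
an=lambda a,b:np.degrees(np.arctan2(*(P[b]-P[a])[::-1]))
ds=lambda a,b:np.linalg.norm(P[b]-P[a])
for a,b in (("bed--","bed+-"),("pl--","pl+-"),("pl-+","pl++"),("c1","c2"),("f-","f+"),("es--","es-+"),("pl--","pl-+"),("pl+-","pl++")): print(a,b,an(a,b),ds(a,b))
yaw=np.radians(15.9)
Rm=np.array([[np.cos(yaw),-np.sin(yaw)],[np.sin(yaw),np.cos(yaw)]])
for n,j in {"bed--":(-130,-135),"bed+-":(130,-135),"f-":(-105,19),"f+":(95,19),"es-+":(90,4),"es--":(90,-40)}.items(): print("centre from",n,P[n]-Rm@np.array(j))
print("plate c",np.mean([P[k] for k in P if k[:2]=="pl"],0))
E
```

```text
bed-- [ 522.4 -100.5]
bed+- [770.2 -28.6]
pl-- [545.3 -33.3]
pl+- [678.5   6.5]
pl++ [661.9  63.6]
pl-+ [529.2  22.9]
c1 [5.538e+02 1.000e-01]
c2 [653.2  30.1]
f- [503.4  54.8]
f+ [692.8 110.1]
fmid-x [595.5  81. ]
es-+ [692.6  92.3]
es-- [704.5  51.9]
bed-- bed+- 16.188303716553328 258.0916996443161
pl-- pl+- 16.642607978416716 139.02746284404284
pl-+ pl++ 17.064350513450833 138.8256032251139
c1 c2 16.798592729563598 103.86183586066372
f- f+ 16.263832334953996 197.2874314540947
es-- es-+ 106.43860386512753 42.060006296401355
pl-- pl-+ 106.02100180546387 58.46673884449396
pl+- pl++ 106.22971569053598 59.48670033491242
centre from bed-- [610.40815759  64.9368509 ]
centre from bed+- [608.2139405   65.66214678]
centre from f- [609.59601023  65.33327547]
centre from f+ [606.64018464  65.79390385]
centre from es-+ [607.13522042  63.75532877]
centre from es-- [606.98348111  65.73120488]
plate c [603.73972345  14.93503798]
```

```bash
python3 -m creep '[[0,0,0,0,0,0,-2.35],[0,15,21,-0,0,0,0],[0,15,22,60,0,0,0],[0,0,0,60,0,0,0],[0,0,0,60,0,0,0]]'; python3 -m creep '[[0,0,0,45,0,0,0],[0,0,0,20,0,0,0],[0,0,0,10,0,0,0],[0,0,0,0,0,0,0]]'
```

```text
time_s: 2.85
ee_pos: [622.5, -47.9, 110.0]
ee_rot: [179.9, 0.0, 106.3]
force: [0.4, 0.3, -0.7]
gripper_width: 91.5
time_s: 3.35
ee_pos: [621.9, -48.8, 36.5]
ee_rot: [-180.0, -0.0, 106.3]
force: [0.9, 0.1, 0.8]
gripper_width: 91.2
```

```bash
python3 -m creep '[[0,0,0,8,0,0,0],[0,0,0,6,0,0,0],[0,0,0,0,0,0,0]]';  python3 -m creep '[[0,8,0,0,0,0,0],[0,6,0,0,0,0,0],[0,6,0,0,0,0,0],[0,6,0,0,0,0,0],[0,0,0,0,0,0,0]]'; python3 - <<'E'
from h import *
from workcell import grab_frame
import pickle
g=grab_frame("wrist");pickle.dump(g,open("w2.pkl","wb"))
cv2.imwrite("pics/w2.png",cv2.cvtColor(g["frame"],cv2.COLOR_RGB2BGR))
E
```

```text
time_s: 3.72
ee_pos: [621.2, -49.3, 22.6]
ee_rot: [-180.0, -0.0, 106.3]
force: [0.0, -0.3, -0.2]
gripper_width: 90.9
time_s: 4.35
ee_pos: [614.0, -23.8, 22.9]
ee_rot: [180.0, -0.0, 106.4]
force: [-0.2, -1.1, -0.3]
gripper_width: 91.1
```

View pics/w2.png

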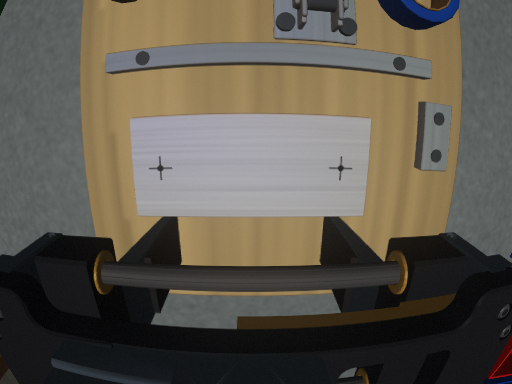

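```bash
cat > m.py <<'E'
from h import *
import pickle,sys
def jig(p,c=(608,65),yaw=16.25):
    a=np.radians(yaw);R=np.array([[np.cos(a),-np.sin(a)],[np.sin(a),np.cos(a)]]);return R.T@(np.asarray(p)[:2]-c)
E
python3 - <<'E'
from m import *
g=pickle.load(open("w2.pkl","rb"))
for n,x,y,h in [("pl-+",131,118,30),("pl++",370,119,30),("pl--",137,216,30),("pl+-",365,215,30),("f-",107,72,28),("f+",431,77,28),("fm",260,64,28),("es+",417,167,28),("c1",160,168,30),("c2",340,168,30)]:
    print(n,np.round(jig(onz(wray(g,x,y),h)),1))
print("tcp",jig((614,-23.8)))
E
```

```text
pl-+ [-86.3 -10. ]
pl++ [ 50.6 -10.4]
pl-- [-87.6 -69.4]
pl+- [ 52.7 -68.6]
f- [-102.4   18.9]
f+ [94.  19.9]
fm [-12.7  17.8]
es+ [ 87.2 -37.9]
c1 [-69.9 -39.7]
c2 [ 33.7 -39.6]
tcp [-19.08851732 -86.93140115]
```

```bash
python3 -m creep '[[0,6,0,0,0,0,0],[0,6,0,0,0,0,0],[0,6,0,0,0,0,0],[0,5,0,0,0,0,0],[0,3,0,0,0,0,0]]'; python3 -m creep '[[0,1,0,0,0,0,0],[0,1,0,0,0,0,0],[0,0,0,0,0,0,0]]'; python3 -m creep '[[0,1,0,0,0,0,0],[0,0,0,0,0,0,0]]'
```

```text
time_s: 5.03
ee_pos: [606.7, 0.9, 22.8]
ee_rot: [180.0, 0.0, 106.4]
force: [0.6, -0.7, -0.0]
gripper_width: 91.3
time_s: 5.4
ee_pos: [606.2, 2.5, 22.8]
ee_rot: [180.0, -0.0, 106.3]
force: [0.9, -0.5, -0.4]
gripper_width: 91.1
time_s: 5.65
ee_pos: [606.0, 3.4, 22.7]
ee_rot: [-180.0, 0.0, 106.3]
force: [0.7, -0.7, -0.1]
gripper_width: 91.2
```

```bash
python3 -m creep '[[0,1,0,0,0,0,0],[0,0,0,0,0,0,0]]';python3 -m creep '[[0,1,0,0,0,0,0],[0,0,0,0,0,0,0]]'; python3 -m creep '[[0,1,0,0,0,0,0],[0,0,0,0,0,0,0]]'; python3 - <<'E'
from h import *
from workcell import grab_frame
import pickle
g=grab_frame("wrist");pickle.dump(g,open("w3.pkl","wb"))
cv2.imwrite("pics/w3.png",cv2.cvtColor(g["frame"],cv2.COLOR_RGB2BGR))
E
```

```text
time_s: 5.9
ee_pos: [605.9, 4.0, 22.8]
ee_rot: [180.0, 0.1, 106.4]
force: [1.0, -3.4, -0.8]
gripper_width: 91.5
time_s: 6.15
ee_pos: [605.9, 4.1, 22.8]
ee_rot: [180.0, 0.1, 106.4]
force: [1.5, -6.8, -0.5]
gripper_width: 91.3
time_s: 6.4
ee_pos: [605.9, 4.1, 22.9]
ee_rot: [180.0, 0.2, 106.4]
force: [1.5, -9.0, -0.3]
gripper_width: 91.3
```

View pics/w3.png

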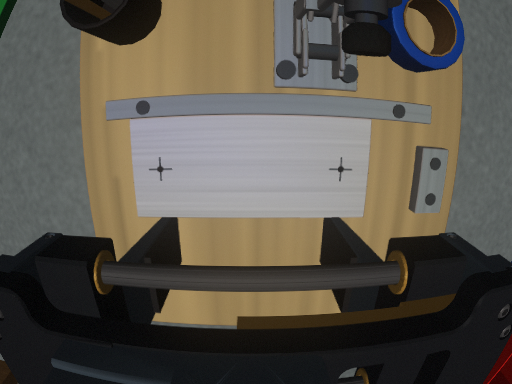

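```bash
python3 -m creep '[[0,-8,0,0,0,0,0],[0,-17,0,0,0,0,0],[0,0,0,0,0,0,0]]'; python3 - <<'E'
from m import *
g=pickle.load(open("w1.pkl","rb"))
for x,y in [(90,45),(113,58),(148,0)]: print(np.round(jig(onz(wray(g,x,y),6)),1))
g=pickle.load(open("w3.pkl","rb"))
for n,x,y,h in [("pl-+",131,118,30),("pl++",370,119,30),("pl--",137,216,30),("pl+-",365,215,30),("c1",160,168.5,30),("c2",340,169,30),("es+",413,172,28),("f",350,118,28)]: print(n,np.round(jig(onz(wray(g,x,y),h)),1))
E
```

```text
time_s: 6.82
ee_pos: [612.5, -18.6, 22.7]
ee_rot: [180.0, -0.0, 106.2]
force: [-0.6, 1.2, -0.7]
gripper_width: 91.2
[-316.4   73.5]
[-272.7   42. ]
[-210.6  132.3]
pl-+ [-86.2  19.1]
pl++ [50.4 18.8]
pl-- [-87.6 -40.3]
pl+- [ 52.6 -39.4]
c1 [-69.9 -10.9]
c2 [ 33.6 -11. ]
es+ [ 84.4 -12. ]
f [38.7 18.5]
```

```bash
python3 -m creep '[[0,0,-50,0,0,0,0],[0,0,-50,0,0,0,0],[0,0,-43,0,0,0,0],[0,0,0,0,0,0,0]]'; python3 -m creep '[[0,34,0,0,0,0,0],[0,34,0,0,0,0,0],[0,0,0,0,0,0,0]]'; python3 -m creep '[[0,0,8,0,0,0,0],[0,0,6,0,0,0,0],[0,0,6,0,0,0,0],[0,0,6,0,0,0,0],[0,0,6,0,0,0,0]]'
```

```text
time_s: 7.32
ee_pos: [471.1, -57.9, 22.6]
ee_rot: [-179.8, -0.1, 106.2]
force: [0.4, 0.3, -0.6]
gripper_width: 91.5
time_s: 7.7
ee_pos: [456.4, 9.1, 22.9]
ee_rot: [180.0, -0.0, 106.5]
force: [0.5, -0.8, -0.1]
gripper_width: 91.0
time_s: 8.32
ee_pos: [485.3, 15.5, 22.5]
ee_rot: [-179.8, 0.0, 106.3]
force: [-4.5, -3.4, 3.4]
gripper_width: 91.1
```

```bash
python3 -m creep '[[0,0,5,0,0,0,0],[0,0,5,0,0,0,0],[0,0,5,0,0,0,0],[0,0,3,0,0,0,0],[0,0,0,0,0,0,0]]'; python3 -m creep '[[0,0,1,0,0,0,0],[0,0,1,0,0,0,0],[0,0,0,0,0,0,0]]';python3 -m creep '[[0,0,1,0,0,0,0],[0,0,0,0,0,0,0]]';python3 - <<'E'
from h import *
from workcell import grab_frame
import pickle
g=grab_frame("wrist");pickle.dump(g,open("w4.pkl","wb"))
cv2.imwrite("pics/w4.png",cv2.cvtColor(g["frame"],cv2.COLOR_RGB2BGR))
E
```

```text
time_s: 8.95
ee_pos: [504.6, 21.7, 22.7]
ee_rot: [179.9, -0.0, 106.3]
force: [-0.7, -0.3, -0.6]
gripper_width: 91.3
time_s: 9.32
ee_pos: [505.8, 22.1, 22.7]
ee_rot: [180.0, 0.0, 106.3]
force: [-1.8, -1.3, 0.3]
gripper_width: 91.7
time_s: 9.57
ee_pos: [507.0, 22.4, 22.7]
ee_rot: [180.0, 0.0, 106.3]
force: [0.1, 0.2, -0.3]
gripper_width: 91.3
```

View pics/w4.png

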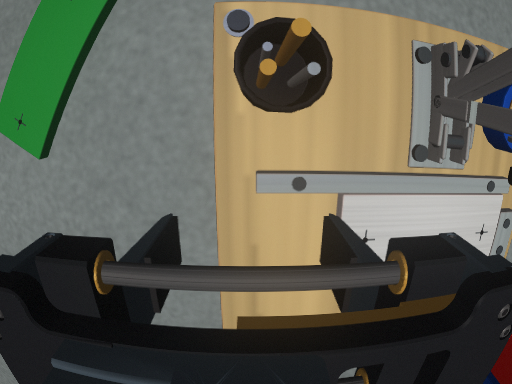

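Plate edge meets the finger at about (342,215), and the fence side is flush; the end stop at (503,225) is very close. I'll continue in 1 mm steps until the force rises.

```bash
python3 -m creep '[[0,0,1,0,0,0,0],[0,0,0,0,0,0,0]]';python3 -m creep '[[0,0,1,0,0,0,0],[0,0,0,0,0,0,0]]';python3 -m creep '[[0,0,1,0,0,0,0],[0,0,0,0,0,0,0]]';
```

```text
time_s: 9.88
ee_pos: [507.9, 22.7, 22.7]
ee_rot: [180.0, 0.0, 106.3]
force: [-1.0, -0.5, -0.5]
gripper_width: 91.3
time_s: 10.12
ee_pos: [508.8, 22.9, 22.7]
ee_rot: [180.0, 0.0, 106.3]
force: [-1.3, 0.1, 0.1]
gripper_width: 91.1
time_s: 10.38
ee_pos: [509.7, 23.2, 22.7]
ee_rot: [180.0, 0.0, 106.3]
force: [-1.5, 0.6, 0.8]
gripper_width: 91.4
```

```bash
python3 -m creep '[[0,0,1,0,0,0,0],[0,0,0,0,0,0,0]]';python3 -m creep '[[0,0,1,0,0,0,0],[0,0,0,0,0,0,0]]'
```

```text
time_s: 10.62
ee_pos: [510.1, 23.3, 22.8]
ee_rot: [-180.0, 0.0, 106.4]
force: [-3.1, -2.7, 1.5]
gripper_width: 91.1
time_s: 10.88
ee_pos: [510.1, 23.3, 22.8]
ee_rot: [-179.8, -0.0, 106.4]
force: [-5.9, -2.6, 5.1]
gripper_width: 90.9
```

```bash
python3 -m creep '[[0,0,1,0,0,0,0],[0,0,0,0,0,0,0]]';python3 -m creep '[[0,0,-5,0,0,0,0],[0,0,-15,0,0,0,0],[0,-30,-5,0,0,0,0],[0,-40,30,0,0,0,0],[0,0,60,0,0,0,0]]'; python3 -m creep '[[0,0,40,0,0,0,0],[0,0,0,0,0,0,0]]'
python3 - <<'E'
from h import *
from workcell import grab_frame
import pickle
g=grab_frame("wrist");pickle.dump(g,open("w5.pkl","wb"))
cv2.imwrite("pics/w5.png",cv2.cvtColor(g["frame"],cv2.COLOR_RGB2BGR))
E
```

```text
time_s: 11.12
ee_pos: [510.2, 23.3, 22.9]
ee_rot: [-179.7, -0.0, 106.4]
force: [-8.5, -3.6, 7.8]
gripper_width: 91.2
time_s: 11.75
ee_pos: [594.4, -27.7, 23.0]
ee_rot: [-180.0, 0.0, 106.1]
force: [1.2, -0.1, 0.2]
gripper_width: 91.4
time_s: 12.0
ee_pos: [635.4, -13.1, 22.5]
ee_rot: [179.8, 0.0, 106.4]
force: [-0.8, 0.3, -0.6]
gripper_width: 91.5
```

View pics/w5.png

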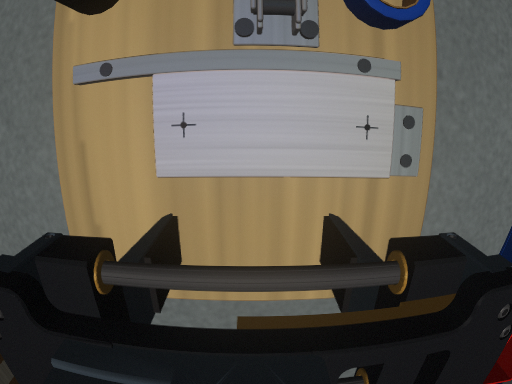

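```bash
python3 - <<'E'
from m import *
g=pickle.load(open("w5.pkl","rb"))
Q={}
for n,x,y,h in [("f-",74,83,28),("f+",400,80,28),("pl-+",153.5,75,30),("pl++",395,80,30),("pl--",158,177,30),("pl+-",390,177.5,30),("c1",183.5,125,30),("c2",367.5,127.3,30)]:
    Q[n]=onz(wray(g,x,y),h)[:2]; print(n,np.round(jig(Q[n]),1))
for a,b in(("f-","f+"),("c1","c2"),("pl--","pl+-")): print(np.degrees(np.arctan2(*(Q[b]-Q[a])[::-1])))
a=cv2.imread("pics/w5.png")[40:190,60:430]; cv2.imwrite("pics/w5z.png",cv2.resize(a,None,fx=2.1,fy=4,interpolation=cv2.INTER_CUBIC))
E
```

```text
f- [-102.5   19.3]
f+ [94.2 19. ]
pl-+ [-48.2  17.8]
pl++ [89.7 18.3]
pl-- [-47.9 -40.7]
pl+- [ 90.3 -40.4]
c1 [-31.3 -11.3]
c2 [ 72.6 -11. ]
16.164623056647507
16.40318961687935
16.381203831614346
```

View pics/w5z.png

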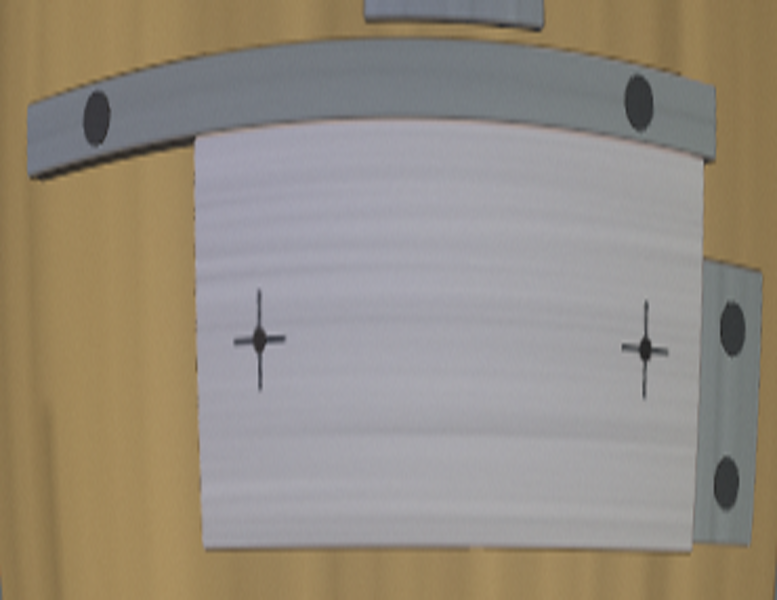

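```bash
python3 -m creep '[[0,0,0,-52,0,0,0],[0.5,0,0,-52,0,0,0],[1,0,0,-52,0,0,0],[1,0,0,-52,0,0,0],[1,0,0,0,0,0,0]]' 30; python3 -m creep '[[1,55,5,0,0,0,0],[1,55,5,0,0,0,0],[1,45,5,0,0,0,0],[1,0,0,0,0,0,0]]'
python3 - <<'E'
from m import *
from workcell import grab_frame,state
s=state();print(s["ee_pos"],jig(s["ee_pos"]),s["gripper_width"])
a=[]
for n in ("scene","side"):
    g=grab_frame(n);f=cv2.cvtColor(g["frame"],cv2.COLOR_RGB2BGR)
    c=f[165:295,210:350] if n=="scene" else f[170:260,165:285]
    cv2.imwrite(f"pics/{n}6.png",cv2.resize(c,None,fx=5 if n=="scene" else 6,fy=4.6 if n=="scene" else 6,interpolation=cv2.INTER_CUBIC))
E
```

```text
time_s: 12.68
ee_pos: [633.6, -14.1, 235.7]
ee_rot: [179.5, 0.2, 106.3]
force: [1.1, -0.1, 0.3]
gripper_width: 54.2
time_s: 13.18
ee_pos: [601.2, 141.5, 229.1]
ee_rot: [-179.8, -0.0, 106.6]
force: [0.2, 0.0, 0.3]
gripper_width: 14.0
[601.18269338 141.45679812 229.09327194] [14.84987621 75.31001809] 13.97695741741642
```

View pics/scene6.png

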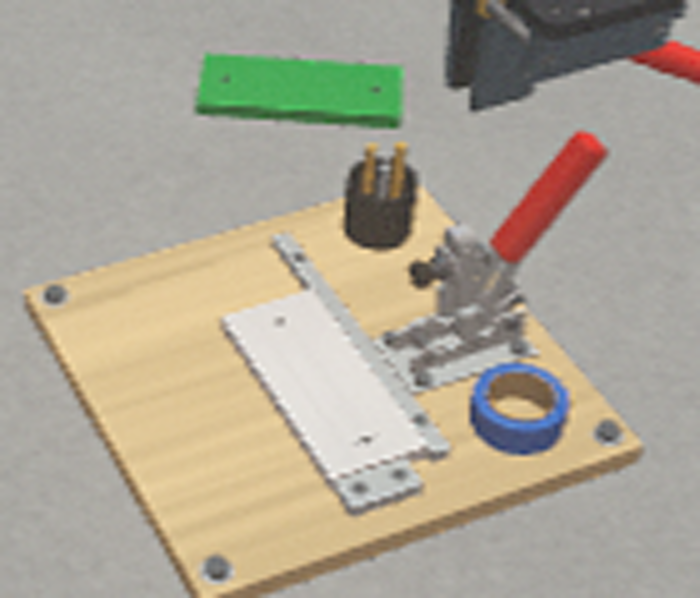

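View pics/side6.png

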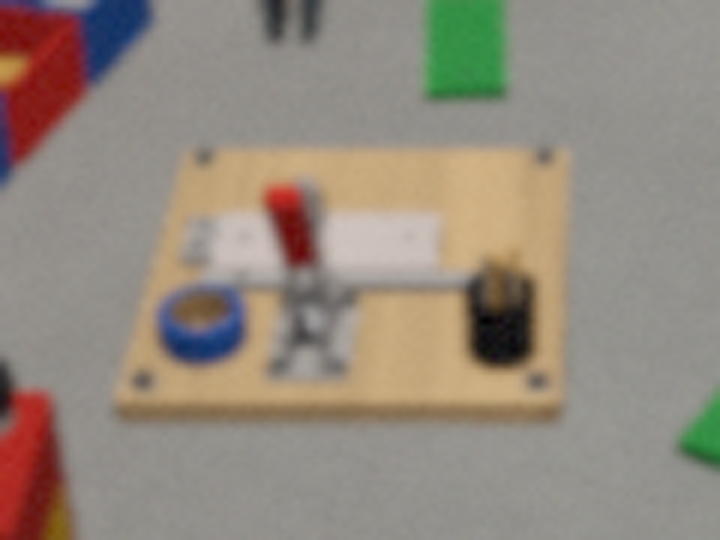

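```bash
python3 -m creep '[[1,11,5.5,30,0,0,0],[1,0,0,35,0,0,0],[1,0,0,16,0,0,0],[1,0,0,0,0,0,0]]'
python3 - <<'E'
from m import *
from workcell import grab_frame,state
s=state();print(s["ee_pos"],jig(s["ee_pos"]),s["gripper_width"],s["force"])
g=grab_frame("wrist")
cv2.imwrite("pics/w7.png",cv2.cvtColor(g["frame"],cv2.COLOR_RGB2BGR))
g=grab_frame("side")
cv2.imwrite("pics/s7.png",cv2.resize(cv2.cvtColor(g["frame"],cv2.COLOR_RGB2BGR)[120:260,165:285],None,fx=5,fy=4.2,interpolation=cv2.INTER_CUBIC))
E
```

```text
time_s: 13.78
ee_pos: [605.2, 150.1, 148.6]
ee_rot: [-179.8, 0.0, 106.3]
force: [-0.5, -0.1, 0.8]
gripper_width: 0.5
[605.21076052 150.13013924 148.562675  ] [21.14407397 82.50968791] 0.5086624587601949 [-0.48332245 -0.07020796  0.78743706]
```

View pics/w7.png

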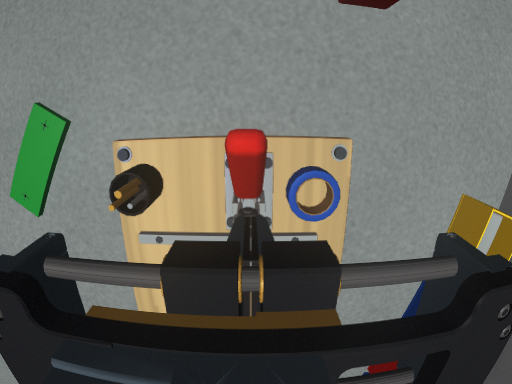

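View pics/s7.png

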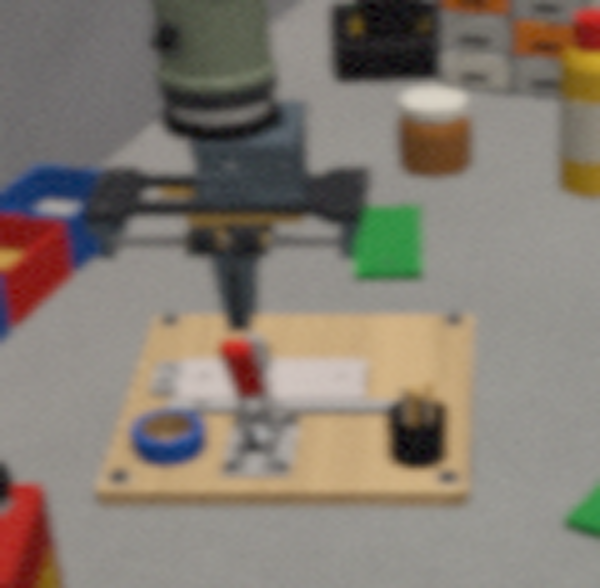

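```bash
python3 -m creep '[[1,10,0,4,0,0,0],[1,10,0,4,0,0,0],[1,7,0,2,0,0,0],[1,0,0,0,0,0,0]]'; python3 -m creep '[[1,6,0,2,0,0,0],[1,6,0,1,0,0,0],[1,6,0,1,0,0,0],[1,0,0,0,0,0,0]]'
python3 - <<'E'
from m import *
from workcell import grab_frame,state
s=state();print(s["ee_pos"],jig(s["ee_pos"]),s["force"])
g=grab_frame("wrist")
cv2.imwrite("pics/w8.png",cv2.cvtColor(g["frame"],cv2.COLOR_RGB2BGR)[:,100:420])
E
```

```text
time_s: 14.38
ee_pos: [599.1, 176.5, 141.3]
ee_rot: [179.9, 0.2, 106.5]
force: [1.0, -5.8, 6.3]
gripper_width: 0.2
time_s: 14.88
ee_pos: [592.6, 195.6, 135.4]
ee_rot: [-180.0, -0.0, 106.4]
force: [1.0, -0.8, 0.1]
gripper_width: 0.8
[592.6094981  195.58663199 135.38498294] [ 21.76627937 129.676386  ] [ 1.0247447  -0.79150359  0.14068726]
```

View pics/w8.png

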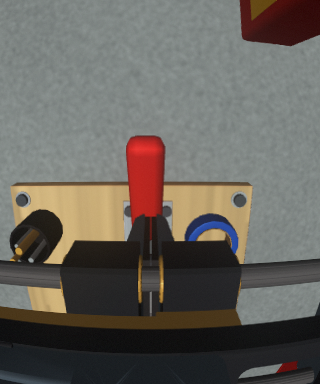

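```bash
python3 -m creep '[[1,5,0,5,0,0,0],[1,4,0,6,0,0,0],[1,2,0,8,0,0,0],[1,1,0,6,0,0,0],[1,0,0,0,0,0,0]]'; python3 - <<'E'
from m import *
from workcell import grab_frame,state
s=state();print(s["ee_pos"],jig(s["ee_pos"]),s["force"])
g=grab_frame("scene")
cv2.imwrite("pics/c9.png",cv2.resize(cv2.cvtColor(g["frame"],cv2.COLOR_RGB2BGR)[130:295,210:370],None,fx=4,fy=3.6,interpolation=cv2.INTER_CUBIC))
E
```

```text
time_s: 15.55
ee_pos: [589.1, 206.3, 109.7]
ee_rot: [-179.9, -0.0, 106.3]
force: [0.2, -0.3, -0.1]
gripper_width: 0.3
[589.10670676 206.25415981 109.65547462] [ 21.38850884 140.89792717] [ 0.22887929 -0.25844572 -0.08463558]
```

View pics/c9.png

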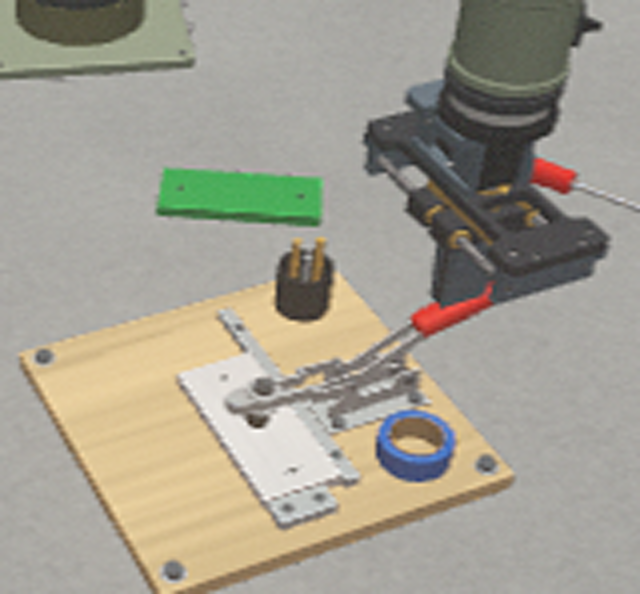

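The bar has swung down and the pad is at (257,418), just over the middle of the plate; the grip is under the fingertips at (450,312). I'll push on down.

```bash
python3 -m creep '[[1,1,0,5,0,0,0],[1,1,0,5,0,0,0],[1,1,0,4,0,0,0],[1,0,0,0,0,0,0]]'; python3 -m creep '[[1,1,0,4,0,0,0],[1,1,0,4,0,0,0],[1,0,0,0,0,0,0]]'; python3 -m creep '[[1,1,0,4,0,0,0],[1,1,0,3,0,0,0],[1,0,0,0,0,0,0]]'
```

```text
time_s: 16.1
ee_pos: [589.2, 209.8, 97.3]
ee_rot: [179.9, -0.1, 106.3]
force: [-1.1, 2.7, 5.7]
gripper_width: 0.5
time_s: 16.48
ee_pos: [588.0, 210.7, 88.1]
ee_rot: [-179.9, 0.0, 106.4]
force: [-0.5, 0.8, 0.5]
gripper_width: 0.6
time_s: 16.85
ee_pos: [587.5, 212.6, 81.1]
ee_rot: [-179.9, 0.0, 106.3]
force: [-0.4, -0.1, -0.3]
gripper_width: 0.5
```

```bash
python3 -m creep '[[1,0,0,3,0,0,0],[1,0,0,2,0,0,0],[1,0,0,0,0,0,0]]'; python3 - <<'E'
from m import *
from workcell import grab_frame
g=grab_frame("scene")
cv2.imwrite("pics/c10.png",cv2.resize(cv2.cvtColor(g["frame"],cv2.COLOR_RGB2BGR)[130:295,210:370],None,fx=4,fy=3.6,interpolation=cv2.INTER_CUBIC))
E
```

```text
time_s: 17.23
ee_pos: [587.9, 212.8, 77.4]
ee_rot: [180.0, 0.0, 106.3]
force: [-1.9, -0.5, 3.4]
gripper_width: 0.4
```

View pics/c10.png

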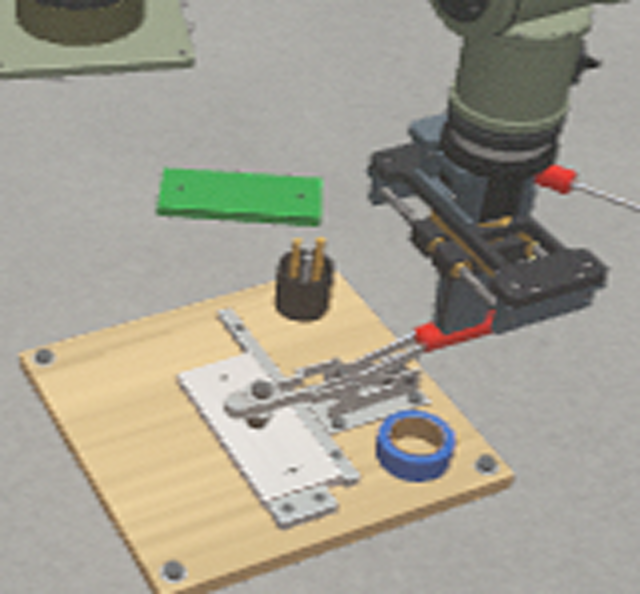

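```bash
python3 -m creep '[[1,0,0,2,0,0,0],[1,0,0,0,0,0,0]]'; python3 -m creep '[[1,0,0,-20,0,0,0],[1,0,0,-50,0,0,0],[1,0,0,-50,0,0,0],[1,-50,0,-20,0,0,0],[1,-60,0,0,0,0,0]]';python3 -m creep '[[1,-60,0,0,0,0,0],[1,-60,0,0,0,0,0],[1,-20,0,0,0,0,0],[1,0,0,0,0,0,0]]'; python3 - <<'E'
from m import *
from workcell import grab_frame
g=grab_frame("wrist")
pickle.dump(g,open("w11.pkl","wb"))
cv2.imwrite("pics/w11.png",cv2.cvtColor(g["frame"],cv2.COLOR_RGB2BGR))
g=grab_frame("scene")
cv2.imwrite("pics/c11.png",cv2.resize(cv2.cvtColor(g["frame"],cv2.COLOR_RGB2BGR)[130:295,210:370],None,fx=4,fy=3.6,interpolation=cv2.INTER_CUBIC))
E
```

```text
time_s: 17.52
ee_pos: [587.9, 213.0, 76.9]
ee_rot: [179.9, -0.0, 106.3]
force: [-3.6, -0.6, 13.0]
gripper_width: 0.6
time_s: 18.15
ee_pos: [620.2, 107.2, 217.1]
ee_rot: [179.7, 0.0, 106.5]
force: [1.2, -0.2, -0.5]
gripper_width: 0.3
time_s: 18.65
ee_pos: [658.2, -27.9, 214.1]
ee_rot: [-180.0, -0.0, 106.2]
force: [0.5, 0.2, -0.6]
gripper_width: 0.7
```

View pics/w11.png

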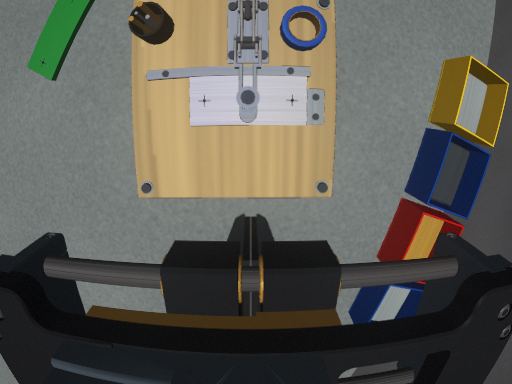

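View pics/c11.png

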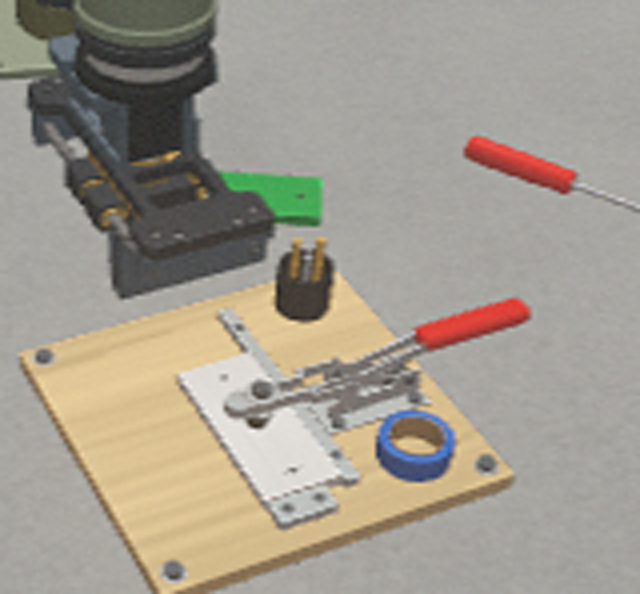

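```bash
python3 - <<'E'
from m import *
from workcell import job_done
g=pickle.load(open("w11.pkl","rb"))
a,b=[jig(onz(wray(g,x,y),30)) for x,y in((204.5,100),(292,100))]
print((a+b)/2,b-a)
s=[jig(onz(wray(g,x,y),30)) for x,y in((191,126),(307,125.5))];print(s)
print(job_done())
E
```

```text
[ 20.96537541 -10.99186235] [103.3215716   -0.28850196]
[array([-47.67240342, -41.6291033 ]), array([ 91.22267159, -41.29795567])]
the job is handed in; nothing more can be done
None
```

The plate is home against the fence and the end stop, the clamp is shut on it, and I have handed the job in.

**Pushing home:** I pushed the plate's long side with both open fingertips until it met the fence. Then I pushed its short end with the back of one finger until it met the end stop. Each push ended where the arm stopped moving forward while the force rose to about 9 N.

**Clamping:** With the fingers closed, I pushed the red handle over and down. The push peaked near 6 N and fell to nothing as the toggle passed centre. Touching the grip afterwards, it was stiff at z = 77 mm (13 N), which is the height given for the shut position.

**Last checks:**
- **Plate position:** the scribed crosses put the plate's centre at jig (21.0, −11.0) mm, against home at (20, −11). The plate was square to the jig within about 0.2°, and the close-up taken before clamping showed it flush on both sides.
- **Disagreement:** that 1 mm in x is within my calibration error. The finger position at the end stop suggested about 3 mm, but the pictures show no gap.
- **Clamp:** the pictures show the handle level, with the bar lying over the middle of the plate. I did not measure the pad's force directly.
- **Other things:** the bit pot, tape roll and screwdriver look undisturbed. I did not check the aerosol, solvent can, jar or box again at the end; the arm's moves stayed clear of them and no unexpected contact force showed.
- **Robot:** the arm is clear of everything, and the job took about 19 s.

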